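Take the pleated filter out of the dust intake box

ROBOT

A 6-joint arm with a two-finger parallel gripper is mounted at the origin on a cart in front of the work surface, level with it; the furniture and walls round the work are solid. World frame = base frame: x ahead of the robot, y to its left, z up, the work surface at z = 0. Lengths are in m, angles in degrees, forces in N, time in s.
With the tool pointing down it reaches from about 0.3 to 0.775 m from the base axis. Payload 14.6 kg.
Tool frame: the origin (TCP) lies midway between the tips of the shut fingers; the grasp point (between the pads) lies 19 mm behind it; z points along the fingers, x is the direction in which the jaws open and shut, and the axes are right-handed (so a half turn about z gives the same grasp; the last joint's range is limited). The gripper opens to 94 mm and grips with 3 to 60 N. Pads are 16 mm wide; open, the fingers measure 119 mm over their backs; the gripper's body (75 mm by 177 mm) begins 78 mm behind the grasp point.
Start: joints at [73.19, 17.183, 87.147, -0, 75.671, -3.816], TCP at [0.124, 0.536, 0.205] pointing down, gripper open.
Joint ranges: [-173.82, 173.82], [-45.26, 126.66], [13.44, 144.39], [-59.66, 239.66], [0, 175.72], [-146.38, 146.38]. Speed limits (degrees/s): [127.2, 127.2, 147.25, 180, 180, 180].

INTERFACE

Orientations are given as a 3x3 rotation matrix whose columns are the frame's x, y, z axes.
In Python, from plant import r gives the robot as it stands.
- The arm moves only by the tool move_arm, never from a script. Its argument "steps" is a list of rows, each a list of 5 numbers: the shift along the tool's x, y, z in mm, then the turn about the tool's z in rad, then the finger opening in mm, from 0 to 94. In form: [[dx, dy, dz, turn, claw], ...]. A call has 1 to 20 rows; each row shifts and turns the commanded pose from where the row before left it, along the tool's axes as they then stand; what a row does not reach is not made up. A row lasts 1/8 s, in which the tool goes at most 62.5 mm and 10.7 degrees, less where a joint would pass 70% of its speed; a pose out of reach is approached as far as the arm can. A call is refused whole if a number of a shift passes 62.5 or a number of a turn 0.188, either way. A call with a gripper value outside its range is refused whole. The fingers move at their own pace and stop on an object; the grip force is fixed at half the most. Time passes only in rows, so rows that do not move let the fingers close. It gives the time, the measured TCP pose, the force and the opening at its end, in the units of the state.
- r.observe(): the state, without advancing time (a new reading comes with each control period).
- r.read_camera(name): name is "scene" or "side" or "wrist"; returns a dict with "color" (400x640x3 uint8, red, green, blue), "range_z" (400x640 float32, m along the optical axis (not along the pixel's ray), 0 where there is no reading), "mtx" (3x3 intrinsics, pixels), "rvec" (rotation vector, rad) and "tvec" (3), from world to camera coordinates, as OpenCV has them; the wrist camera has in their place "mount" (4x4, takes a point from camera to tool coordinates, whose origin is the TCP and whose axes are the tool frame's). Camera axes: x right, y down, z forward; pixel columns grow to the right and rows downward; lengths in m; the calibration is good to about 2 mm. The wrist camera is an equidistant fisheye: a pixel r from the principal point sees the ray r / f radians off the axis. A picture is of the moment at which its call begins: read the wrist's pose just before it.
- r.sign_off(): hands the job in, once; it reports no verdict.
Trained networks look in a picture, given as the dict that the camera call returned (one of the last four; its "shot" number tells which), for a name from the list of things; names that differ only in an ending like _2 or _b are one class to them, and where a whole thing is asked for, a point or a joint stands for the part that bears it (a point fixed in the world has none). Each returns a list of dicts, best first, with "confidence" (0 to 1); they miss things now and then, are a little off and sometimes report something else, mostly with a low value. They report only what shows in the picture. A call takes as long as a camera call. They do not tell look-alikes from the thing itself.
- r.outline_of(thing, picture): "region" (400x640 bool, what is visible of it) and "xy" ([column, row] in pixels, amid what is visible of it).
The state is a dict: "t": time; "q": joint angles; "dq": joint speeds; "joint_efforts": joint torques, N m; "position": TCP position; "eef_rot": TCP orientation; "force": force on the tool from outside, world axes, zero at the start; "ft_torque": the same for the moment, N m; "width": opening from 0.0 (shut) to 1.0 (fully open).
Only numpy, scipy, OpenCV 4.12 (cv2) and the standard library are available. Lean on these libraries where they do the work, as an engineer would, in place of code of your own. Each camera call takes 0.05 s, during which the arm holds its last target.

TASK

One of the two dust intake boxes on the bench holds a pleated filter panel, the other a smooth cover plate. Turn the swing tab that holds the filter panel a quarter turn aside, lift the filter panel out by its rib and set it down gently, flat and rib up, in the middle of the black rubber mat. Leave the smooth cover plate in its box.

Things in the scene. Friction and masses are not known exactly. Their poses are not given: they have to be found in the camera images.
- filter_panel: Filter panel 90 x 70 x 10 mm, aluminium rim round paper pleats, in the pocket of a grey box (2 mm play; rim 40 mm above bench). Origin: centre of underside, 28 mm above the bench at the start; x along the 90 mm side, away from its tab; z up. Upright grip rib at mid-top: 36 mm long (x), 12 thick (y), 27 high above the top face. 0.1-0.2 kg. Lifts straight out once the tab is aside.
- tab (a joint): Flat steel tab on the filter box's near rim, 44.5 mm above bench; upright pivot at x=-59 mm, y=0 in the seated panel's frame. Round thumb post, 12 mm dia, top 66.5 mm above bench, 24 mm from the pivot (tab ends at 30). Rad: 0 = points along panel +x, over it; positive counter-clockwise from above. Starts within 0.35; stops at +-1.75; panel is free beyond 1.25 either way; about 1 N, stays put.
- blank_plate: Smooth aluminium cover plate with the same rib and size, in a second box with its own tab, all sizes and axes as for the filter panel. To be left there. Both boxes are fixed, square to their panels, and reach 71 mm from the panel's centre on the tab side (-x), 61 mm to +x (plus a hose stub of 21 mm, 36 mm high) and 51 mm to either side.
- mat: Black rubber mat, 130 x 130 x 3 mm, fixed flat on the bench. Origin: centre of the underside; its top is 3 mm above the bench. (Not to be hit: a microscope and a splash shield stand at the left of the work, beyond y = 0.16 m; coming from the left, cross them with the fingertips at least 0.35 m above the bench.)
There are look-alikes about, which are no part of the job. Leave any red look-alike of the filter_panel alone.

How it is judged:
By the outcome, as a careful person would: the job done as asked, in the order asked, and still so for the second after the job is handed in, with the robot touching nothing.
It also fails if it takes over 54 s, if anything falls off the work surface, if the arm or the gripper's body presses on something with over 40 N, if the wrist force passes 120 N, or if a joint passes its speed limit or range.

## Working session

There is one attempt and no reset: what is moved stays moved. The work goes in short steps, Python scripts to look and compute and a tool call to move; the robot and the scene stay as the last step left them, time stands still between calls to the robot, and variables do not carry over. Pictures are saved under pics/ and viewed, and the job is handed in when it is done.

Besides the shell and the picture viewer there is one more tool, called after ">>>" as name([rows], argument=value, ...), one row to a line, values as JSON. move_arm: Moves the arm, as the interface text tells. Its arguments: {"type":"object","properties":{"steps":{"type":"array"}},"required":["steps"]}

```bash
ls; mkdir -p pics
cat > h.py <<'E'
import numpy as np,cv2
from plant import r
def save(n,c): cv2.imwrite(f'pics/{n}.png',cv2.cvtColor(c,cv2.COLOR_RGB2BGR))
def world(p,mask=None):
    K=p['mtx'];R=cv2.Rodrigues(np.array(p['rvec'],float))[0];t=np.array(p['tvec'],float).reshape(3)
    z=p['range_z'];v,u=np.mgrid[:400,:640]
    P=np.stack([(u-K[0,2])/K[0,0]*z,(v-K[1,2])/K[1,1]*z,z],-1)
    return (P-t)@R, z>0
E
python3 - <<'E'
from h import *
s=r.observe();print(s)
for n in('scene','side'):
    p=r.read_camera(n);save(n+'0',p['color']);np.save(n+'.npy',p,allow_pickle=True)
    W,ok=world(p)
    for th in('filter_panel','tab','blank_plate','mat'):
        for d in r.outline_of(th,p):
            m=d['region']&ok;q=W[m]
            print(n,th,round(d['confidence'],2),np.round(d['xy']),d['region'].sum(),np.round(np.median(q,0),3) if len(q) else None)
E
```

```text
pics
{'t': 0.0, 'q': array([ 7.31897339e+01,  1.72165306e+01,  8.71817105e+01,  2.10523861e-04,
        7.56703458e+01, -3.81411368e+00]), 'dq': array([-0.02227125,  0.02650997,  0.09549461, -0.03113588,  0.1031301 ,
        0.09740924]), 'joint_efforts': array([-1.95786786e-03, -5.31796038e+01, -3.52743423e+01,  7.07262894e-02,
        2.41380930e-02, -2.01233240e-05]), 'position': array([0.12359298, 0.53565265, 0.20486728]), 'eef_rot': array([[ 2.24886302e-01,  9.74384949e-01, -3.49603700e-04],
       [ 9.74384280e-01, -2.24886558e-01, -1.14488419e-03],
       [-1.19417909e-03, -8.31795793e-05, -9.99999284e-01]]), 'force': array([-0.03037448, -0.25357494,  0.48862572]), 'ft_torque': array([-0.01619678, -0.01285614, -0.02919322]), 'width': 1.0013141016843616}
scene filter_panel 0.73 [308. 218.] 777 [ 0.488 -0.153  0.036]
scene filter_panel 0.59 [417. 244.] 1062 [ 0.398 -0.391  0.008]
scene tab 0.41 [310. 228.] 110 [ 0.45  -0.152  0.047]
scene blank_plate 0.77 [228. 213.] 781 [0.538 0.032 0.038]
scene mat 0.56 [393. 198.] 1614 [ 0.563 -0.386  0.003]
side filter_panel 0.86 [350. 181.] 491 [ 0.41  -0.388  0.009]
side filter_panel 0.7 [344. 219.] 93 [ 0.452 -0.148  0.048]
side filter_panel 0.59 [323. 216.] 630 [ 0.494 -0.149  0.038]
side blank_plate 0.7 [315. 280.] 218 [0.513 0.055 0.039]
side mat 0.84 [292. 188.] 1078 [ 0.571 -0.379  0.004]
side mat 0.64 [314. 283.] 177 [0.513 0.053 0.038]
```

Run:
```python
import cv2
for n in('scene0','side0'):
    a=cv2.imread(f'pics/{n}.png')[110:330,150:500];cv2.imwrite(f'pics/{n}c.png',cv2.resize(a,None,fx=2.2,fy=2.2,interpolation=cv2.INTER_CUBIC))
```

```text
(no output)
```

View pics/scene0.png

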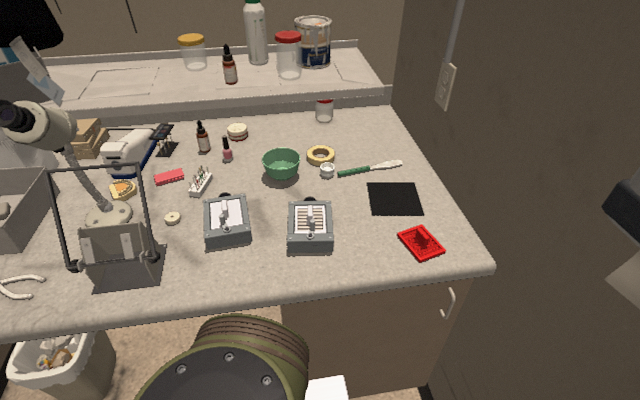

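View pics/side0.png

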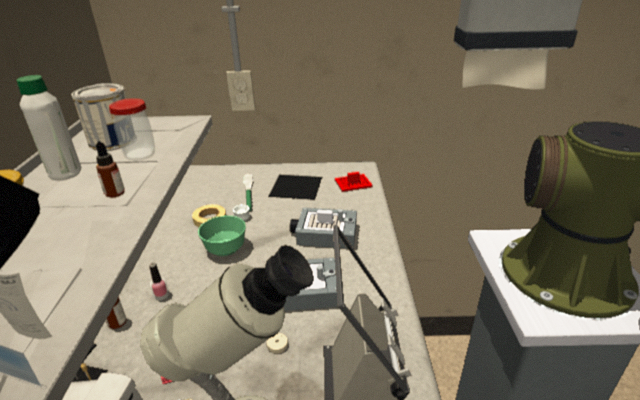

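```bash
sleep 1
```

```text
(no output)
```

View pics/scene0c.png

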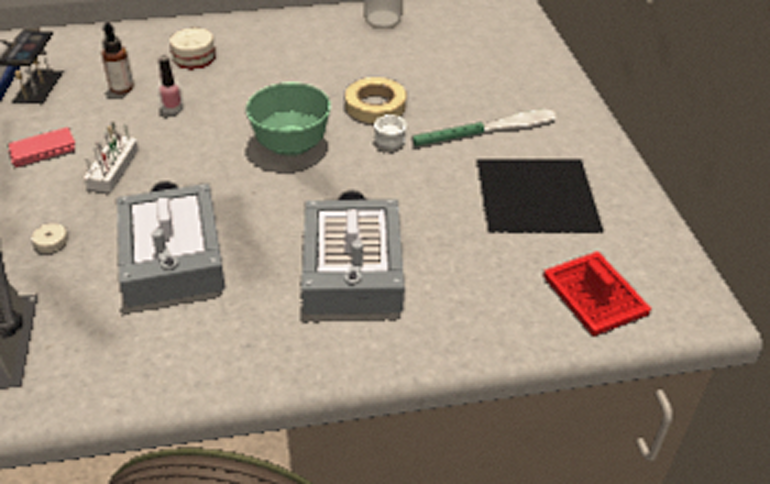

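View pics/side0c.png

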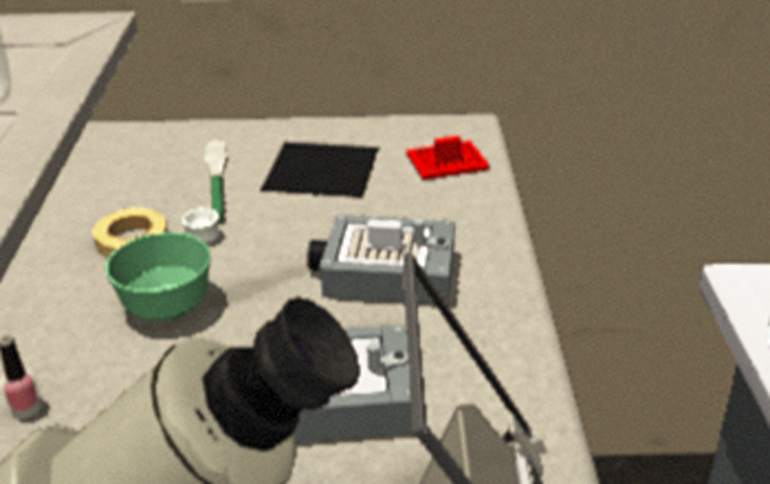

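>>> move_arm([
  [0,0,-50,0,94],
  [0,0,-50,0,94],
  [0,0,-50,0,94],
  [0,0,-45,0,40],
  [0,60,0,0,40],
  [0,60,0,0,40],
  [0,60,0,0,40],
  [0,60,0,0,40],
])

```text
t: 1.5
position: [0.3593, 0.4812, 0.4006]
eef_rot: [[0.225, 0.974, 0.0], [0.974, -0.225, 0.0], [0.0, 0.0, -1.0]]
force: [-0.2, 0.9, -0.3]
width: 0.505
```

Run:
```python
from h import *
s=r.observe();print(s['t'],s['position'],s['eef_rot'],s['q'])
p=r.read_camera('wrist');print(p['mount'],p['mtx'])
R=s['eef_rot'];print((np.array([.44,-.15,.40])-s['position'])@R*1000)
```

```text
1.5 [0.35929304 0.48120792 0.40056769] [[ 2.24761313e-01  9.74413845e-01  9.93888399e-05]
 [ 9.74413819e-01 -2.24761331e-01  2.30134314e-04]
 [ 2.46584830e-04  4.51205684e-05 -9.99999969e-01]] [ 4.97572790e+01  2.11868153e+01  5.66280722e+01  4.26752119e-03
  1.02171369e+02 -2.72529771e+01]
[[ 9.99999977e-01  1.26293876e-04 -1.75845707e-04  6.43053833e-04]
 [-8.05054348e-05  9.70899000e-01  2.39489300e-01 -6.84729919e-02]
 [ 2.00974453e-04 -2.39489280e-01  9.70898988e-01 -1.78196837e-01]
 [ 0.00000000e+00  0.00000000e+00  0.00000000e+00  1.00000000e+00]] [[309.70691629   0.         328.07998736]
 [  0.         309.70691629 198.84729891]
 [  0.           0.           1.        ]]
[-5.96918054e+02  2.20513081e+02  4.30451361e-01]
```

>>> move_arm([
  [-40,30,0,0,40],
  [-50,30,0,0,40],
  [-50,30,0,0,40],
  [-50,30,0,0,40],
  [-50,20,0,0,40],
  [-50,20,0,0,40],
  [-50,20,0,0,40],
  [-50,10,0,0,40],
  [-50,10,0,0,40],
  [-50,10,0,0,40],
  [-50,5,0,0,40],
  [-57,5,0,0,40],
  [0,0,50,-0.11,40],
  [0,0,50,-0.116,40],
  [0,0,50,0,40],
  [0,0,0,0,40],
])

```text
t: 3.55
position: [0.4365, -0.1487, 0.2484]
eef_rot: [[0.001, 1.0, -0.005], [1.0, -0.001, 0.002], [0.002, -0.005, -1.0]]
force: [-1.0, 0.5, -0.0]
width: 0.426
```

```bash
cat >> h.py <<'E'
def wworld(p,s):
    K=p['mtx'];f=K[0,0];z=p['range_z'];v,u=np.mgrid[:400,:640]
    dx=u-K[0,2];dy=v-K[1,2];rr=np.hypot(dx,dy)+1e-9;th=rr/f
    k=np.tan(th)/rr
    P=np.stack([dx*k*z,dy*k*z,z],-1)
    M=np.array(p['mount']);P=P@M[:3,:3].T+M[:3,3]
    return P@s['eef_rot'].T+s['position'], (z>0)&(th<1.4)
E
python3 - <<'E'
from h import *
s=r.observe();print(s['t'],s['position'],s['eef_rot'],s['q'])
p=r.read_camera('wrist');save('w1',p['color'])
import pickle;pickle.dump((s,p),open('w1.pkl','wb'))
W,ok=wworld(p,s)
for th in('filter_panel','tab','blank_plate','mat'):
    for d in r.outline_of(th,p):
        m=d['region']&ok;q=W[m]
        print(th,round(d['confidence'],2),np.round(d['xy']),d['region'].sum(),np.round(np.median(q,0),3) if len(q) else None)
E
```

```text
3.55 [ 0.43653447 -0.14873853  0.24836434] [[ 1.00979693e-03  9.99987729e-01 -4.84990029e-03]
 [ 9.99997340e-01 -9.99726038e-04  2.07848987e-03]
 [ 2.07361579e-03 -4.85198624e-03 -9.99986079e-01]] [-2.33666650e+01  4.00524197e+00  9.69725580e+01 -9.04547697e-04
  7.93245224e+01 -1.13308926e+02]
filter_panel 0.73 [167. 159.] 2409 [ 0.407 -0.389  0.008]
filter_panel 0.72 [325. 219.] 3264 [ 0.491 -0.154  0.036]
tab 0.75 [325. 187.] 340 [ 0.445 -0.15   0.045]
blank_plate 0.84 [454. 239.] 1311 [0.524 0.03  0.037]
mat 0.6 [175. 242.] 2859 [ 0.539 -0.395  0.002]
```

View pics/w1.png

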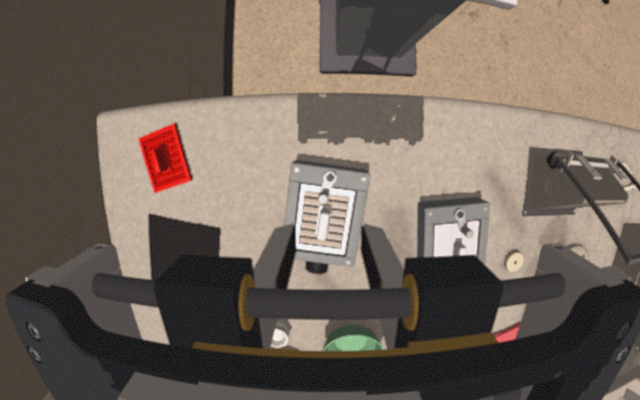

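Run:
```python
from h import *
import pickle
s,p=pickle.load(open('w1.pkl','rb'));W,ok=wworld(p,s)
pa=np.load('scene.npy',allow_pickle=True).item();pb=np.load('side.npy',allow_pickle=True).item()
for nm,(X,o) in dict(wrist=(W,ok),scene=world(pa),side=world(pb)).items():
    m=o&(abs(X[...,0]-.48)<.11)&(abs(X[...,1]+.15)<.09)
    z=X[...,2]
    b=X[m&(z>.034)&(z<.046)][:,:2]
    # top face rim
    rect=cv2.minAreaRect((b*1000).astype(np.float32));print(nm,len(b),'box',rect, np.median(z[m&(z>.034)&(z<.046)]))
    t=X[m&(z>.055)&(z<.075)];print(' top pts',len(t))
    tt=(t*1000)
    n,lab=0,None
    rib=tt[tt[:,0]>463];post=tt[tt[:,0]<458]
    for k,q in(('rib',rib),('post',post)):
        if len(q)>4:
            print(' ',k,len(q),np.round(q.mean(0),1),cv2.minAreaRect(q[:,:2].astype(np.float32)))
a=p['color'][150:280,260:400];save('w1c',cv2.resize(a,None,fx=4.5,fy=4.5,interpolation=cv2.INTER_CUBIC))
```

```text
wrist 5329 box ((496.81890869140625, -154.983642578125), (103.2340087890625, 152.27182006835938), 81.94657897949219) 0.03824502788884618
 top pts 356
  rib 270 [ 490.6 -154.4   63.3] ((492.0408935546875, -154.43324279785156), (13.0029935836792, 35.70848083496094), 79.1298599243164)
  post 67 [ 454.2 -153.8   64.4] ((454.0414123535156, -153.5568389892578), (7.837576866149902, 10.951665878295898), 0.3167421221733093)
scene 1498 box ((494.2956237792969, -156.0308380126953), (101.8765640258789, 150.79872131347656), 82.02513122558594) 0.03856019381308318
 top pts 107
  rib 71 [ 486.6 -154.8   62.9] ((489.9772033691406, -155.9090118408203), (11.274816513061523, 36.5611572265625), 81.34043884277344)
  post 34 [ 453.1 -154.9   62.3] ((452.6414794921875, -155.48573303222656), (9.90613842010498, 11.62376594543457), 2.992910385131836)
side 1157 box ((497.7496032714844, -153.686279296875), (105.40567779541016, 151.87506103515625), 81.72742462158203) 0.039531553297322136
 top pts 129
  rib 96 [ 492.2 -150.3   61.7] ((492.5149230957031, -152.1744842529297), (13.188751220703125, 34.935943603515625), 84.19083404541016)
  post 20 [ 454.8 -150.5   62.7] ((454.6559143066406, -150.41262817382812), (8.878996849060059, 4.624966621398926), 87.18968200683594)
```

View pics/w1c.png

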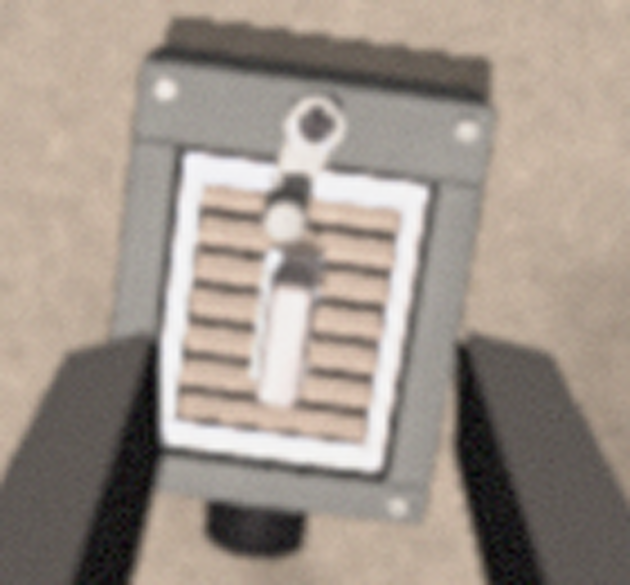

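The wrist view shows the pleated panel at (325,219) and its tab post at about (323,198). The smooth plate is in the other box (454,239), the red look-alike at (167,159). Box fit: panel centre ≈ (0.491, -0.154), yaw ≈ -8°, and the tab at about -0.2 rad.

>>> move_arm([
  [-5,18,0,0,30],
  [0,0,50,0.175,30],
  [0,0,50,0.175,30],
  [0,0,30,0,30],
  [0,0,0,0,30],
  [0,0,0,0,30],
])

```text
t: 4.55
position: [0.4566, -0.1547, 0.1225]
eef_rot: [[0.343, 0.939, 0.003], [0.939, -0.343, -0.001], [-0.0, 0.003, -1.0]]
force: [0.5, -1.5, 1.0]
width: 0.321
```

```bash
cat > chk.py <<'E'
from h import *
import sys
s=r.observe();R=s['eef_rot'];print(s['t'],s['position'].round(4),'yaw',np.degrees(np.arctan2(R[1,0],R[0,0])).round(2),R[:,2].round(4),s['width'],s['force'].round(1))
t=np.array([float(a) for a in sys.argv[1:4]])
print((t-s['position'])@R*1000)
p=r.read_camera('wrist');W,ok=wworld(p,s)
import pickle;pickle.dump((s,p),open(sys.argv[4]+'.pkl','wb'))
a=p['color'];save(sys.argv[4],a)
E
python3 chk.py .455 -.154 .052 w2
python3 - <<'E'
import cv2
a=cv2.imread('pics/w2.png')[120:320,220:440];cv2.imwrite('pics/w2c.png',cv2.resize(a,None,fx=3,fy=3))
E
```

```text
4.55 [ 0.4566 -0.1547  0.1225] yaw 69.92 [ 0.0025 -0.0011 -1.    ] 0.3209287562299768 [ 0.5 -1.5  1. ]
[ 6.85448051e-02 -1.96586173e+00  7.04460649e+01]
```

View pics/w2c.png

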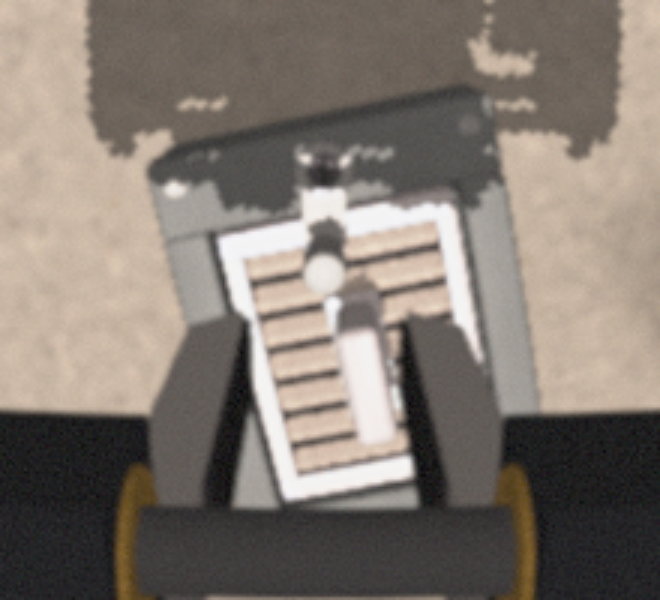

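Run:
```python
from h import *
import pickle
s,p=pickle.load(open('w2.pkl','rb'));X,o=wworld(p,s);z=X[...,2]
v,u=np.mgrid[:400,:640]
m=o&(z>.055)&(z<.075)&(u>315)&(u<370)&(v>190)&(v<275)
t=X[m]*1000
d=np.hypot(t[:,0]-455,t[:,1]+154)
q=t[d<12];print('post',len(q),q.mean(0),cv2.minEnclosingCircle(q[:,:2].astype(np.float32)))
q=t[d>15];print('rib',len(q),q.mean(0),cv2.minAreaRect(q[:,:2].astype(np.float32)))
```

```text
post 208 [ 455.39879761 -153.74951078   64.32128292] ((456.16607666015625, -154.33804321289062), 6.391268730163574)
rib 586 [ 489.9912988  -154.09811288   63.22739193] ((491.76141357421875, -154.4641571044922), (12.760479927062988, 36.076358795166016), 81.89871215820312)
```

>>> move_arm([
  [0,-1,40,0,30],
  [0,0,25,0,30],
  [0,0,5,0,30],
  [0,0,0,0,10],
  [0,0,0,0,10],
  [0,0,0,0,10],
  [0,0,0,0,10],
])

```text
t: 5.48
position: [0.4555, -0.1542, 0.0515]
eef_rot: [[0.344, 0.939, 0.002], [0.939, -0.344, -0.001], [-0.0, 0.002, -1.0]]
force: [-0.6, -0.1, 7.1]
width: 0.115
```

```bash
python3 chk.py .455 -.154 .052 w3;python3 - <<'E'
import numpy as np
# arc, tool frame rows: pivot at tool (0,-24)-ish; n rows of turn a
P=np.array([432.9,-145.9])
n=12;a=1.38/n
# at row: post at pivot+24*(cos,sin)(phi); tool x yaw=phi+90 ; rotating cw by a: phi-=a
phi=0
d=24*np.array([np.cos(-a)-1,np.sin(-a)])  # radial,tangential(ccw)
print('radial->tool y',d[0],'tangent->tool x',d[1],a)
E
```

```text
5.475 [ 0.4555 -0.1542  0.0515] yaw 69.9 [ 2.e-03 -9.e-04 -1.e+00] 0.11467564668032512 [-0.6 -0.1  7.1]
[ 0.06351568 -0.50417069 -0.47592609]
radial->tool y -0.15852517645882092 tangent->tool x -2.7539205214479314 0.11499999999999999
```

>>> move_arm([
  [0,0,-1,0,10],
  [-2.75,-0.16,0,0.115,10],
  [-2.75,-0.16,0,0.115,10],
  [-2.75,-0.16,0,0.115,10],
  [-2.75,-0.16,0,0.115,10],
  [0,0,0,0,10],
])

```text
t: 6.28
position: [0.4493, -0.1635, 0.0518]
eef_rot: [[0.726, 0.687, 0.002], [0.687, -0.726, -0.001], [0.001, 0.002, -1.0]]
force: [4.3, -2.0, -2.1]
width: 0.116
```

```bash
python3 chk.py .4423 -.168 .052 w4;python3 - <<'E'
import cv2
a=cv2.imread('pics/w4.png')[120:320,220:440];cv2.imwrite('pics/w4c.png',cv2.resize(a,None,fx=3,fy=3))
E
```

```text
6.275 [ 0.4493 -0.1635  0.0518] yaw 43.43 [ 1.7e-03 -8.0e-04 -1.0e+00] 0.1160079999899119 [ 4.3 -2.  -2.1]
[-8.15777443 -1.51388132 -0.20665613]
```

View pics/w4c.png

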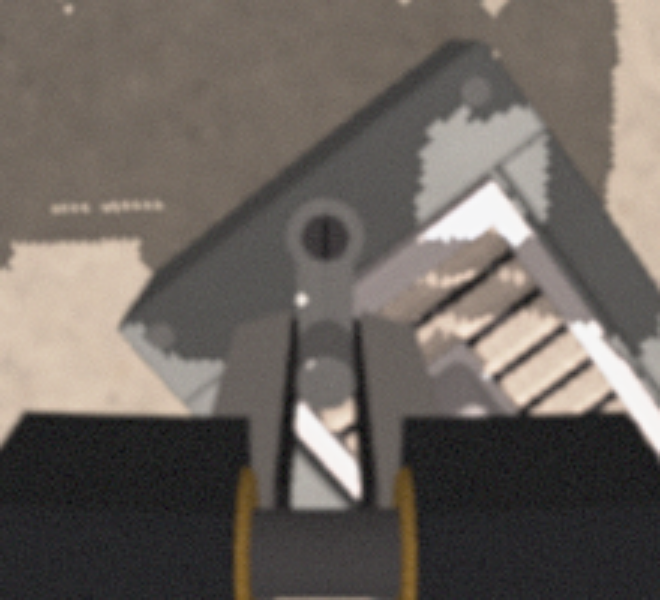

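>>> move_arm([
  [-2.75,-0.16,0,0.115,10],
  [-2.75,-0.16,0,0.115,10],
  [-2.75,-0.16,0,0.115,10],
  [-2.75,-0.16,0,0.115,10],
  [-2.75,-0.16,0,0.115,10],
  [-2.75,-0.16,0,0.115,10],
  [-2.75,-0.16,0,0.115,10],
  [-2.75,-0.16,0,0.115,10],
  [0,0,0,0,10],
  [0,0,0,0,26],
  [0,0,0,0,26],
  [0,0,0,0,26],
  [0,0,-40,0,26],
  [0,0,-40,0,40],
  [0,0,0,0,40],
])

```text
t: 8.2
position: [0.4294, -0.1698, 0.1339]
eef_rot: [[0.987, -0.159, 0.004], [-0.159, -0.987, -0.002], [0.004, 0.001, -1.0]]
force: [0.6, 0.7, -0.6]
width: 0.417
```

```bash
python3 chk.py .4914 -.1543 .13 w5;python3 - <<'E'
import cv2
a=cv2.imread('pics/w5.png')[60:320,200:480];cv2.imwrite('pics/w5c.png',cv2.resize(a,None,fx=2.3,fy=2.3))
E
```

```text
8.2 [ 0.4294 -0.1698  0.1339] yaw -9.14 [ 0.0041 -0.002  -1.    ] 0.4174360796374649 [ 0.6  0.7 -0.6]
[ 58.69710554 -25.14600111   4.07393967]
```

View pics/w5c.png

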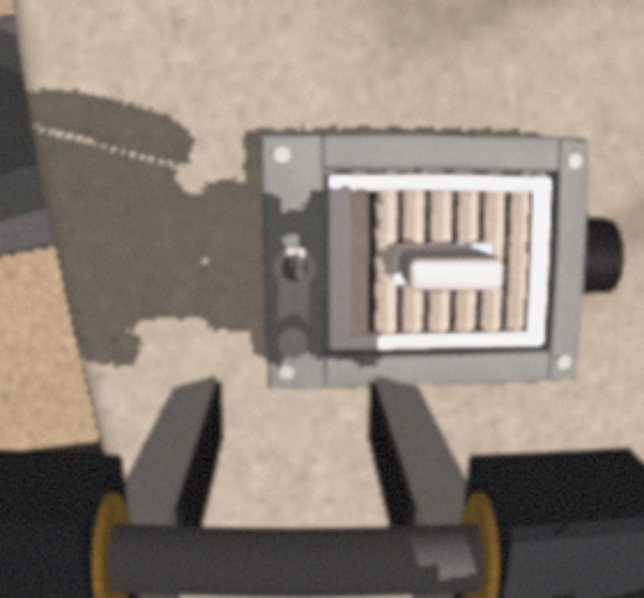

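>>> move_arm([
  [30,-12,0,0,40],
  [28.5,-13,0,0,40],
  [0,0,0,-0.177,40],
  [0,0,0,-0.177,40],
  [0,0,0,-0.177,40],
  [0,0,0,-0.177,40],
  [0,0,0,-0.177,40],
  [0,0,0,-0.177,40],
  [0,0,0,-0.177,40],
  [0,0,0,-0.177,40],
  [0,0,0,-0.177,40],
  [0,0,0,0,40],
  [0,0,0,0,40],
])

```text
t: 9.88
position: [0.4898, -0.1538, 0.1307]
eef_rot: [[0.141, 0.99, -0.001], [0.99, -0.141, 0.0], [0.0, -0.001, -1.0]]
force: [0.6, 0.2, 0.2]
width: 0.426
```

```bash
python3 chk.py .4914 -.1543 .044 w6;python3 - <<'E'
from h import *
import pickle
s,p=pickle.load(open('w6.pkl','rb'));X,o=wworld(p,s);z=X[...,2]
m=o&(z>.055)&(z<.075)&(np.hypot(X[...,0]-.4914,X[...,1]+.1543)<.03)
q=X[m]*1000;print(len(q),q.mean(0),cv2.minAreaRect(q[:,:2].astype(np.float32)))
import cv2
a=cv2.imread('pics/w6.png')[60:320,200:480];cv2.imwrite('pics/w6c.png',cv2.resize(a,None,fx=2.3,fy=2.3))
E
```

```text
9.875 [ 0.4898 -0.1538  0.1307] yaw 81.88 [-1.1e-03  5.0e-04 -1.0e+00] 0.4263154778543752 [0.6 0.2 0.2]
[-0.2657315   1.71428521 86.72930835]
629 [ 490.76245888 -154.29015029   63.30136953] ((492.0982666015625, -154.55247497558594), (11.815054893493652, 36.59868240356445), 82.06222534179688)
```

View pics/w6c.png

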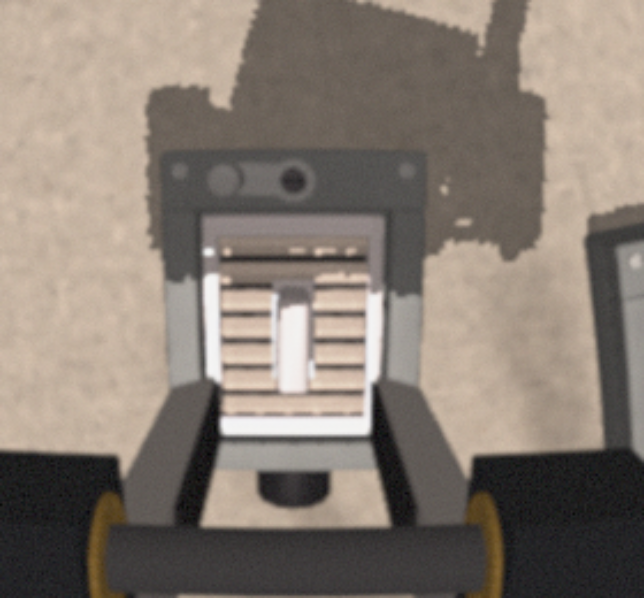

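>>> move_arm([
  [0,2,40,0,40],
  [0,0,35,0,30],
  [0,0,12,0,30],
  [0,0,0,0,30],
  [0,0,0,0,5],
  [0,0,0,0,5],
  [0,0,0,0,5],
  [0,0,0,0,5],
  [0,0,0,0,5],
])

```text
t: 11.05
position: [0.4926, -0.1544, 0.0454]
eef_rot: [[0.137, 0.991, 0.002], [0.991, -0.137, -0.001], [-0.0, 0.002, -1.0]]
force: [-1.8, 0.6, 6.2]
width: 0.128
```

```bash
python3 chk.py .565 -.383 .12 w7
```

```text
11.05 [ 0.4926 -0.1544  0.0454] yaw 82.1 [ 1.5e-03 -6.0e-04 -1.0e+00] 0.12823162395039522 [-1.8  0.6  6.2]
[-216.48975645  103.23915699  -74.31523105]
```

>>> move_arm([
  [0,0,-5,0,5],
  [0,0,-8,0,5],
  [0,0,-12,0,5],
  [0,0,-20,0,5],
  [0,0,-30,0,5],
  [0,0,-30,0,5],
  [0,0,0,0,5],
  [0,0,0,0,5],
])

```text
t: 12.1
position: [0.4917, -0.1541, 0.1486]
eef_rot: [[0.137, 0.991, -0.001], [0.991, -0.137, 0.0], [0.0, -0.001, -1.0]]
force: [-0.6, 0.7, -2.2]
width: 0.124
```

```bash
python3 chk.py .565 -.383 .15 w8
python3 - <<'E'
from h import *
import pickle
s,p=pickle.load(open('w8.pkl','rb'))
for n in('scene','side'):
    c=r.read_camera(n);save(n+'8',c['color']);W,o=world(c)
    m=o&(abs(W[...,2]-.003)<.012)&(c['color'].max(-1)<45)&(W[...,0]>.45)&(W[...,0]<.68)&(W[...,1]<-.28)&(W[...,1]>-.5)
    m=cv2.morphologyEx(m.astype(np.uint8),cv2.MORPH_OPEN,np.ones((3,3)))>0
    q=W[m]*1000;print(n,len(q),q.mean(0),cv2.minAreaRect(q[:,:2].astype(np.float32)))
    for d in r.outline_of('mat',c)[:2]: 
        q=W[d['region']&o]*1000;print(d['confidence'],d['xy'],cv2.minAreaRect(q[:,:2].astype(np.float32)) if len(q) else 0)
E
```

```text
12.1 [ 0.4917 -0.1541  0.1486] yaw 82.1 [-1.e-03  4.e-04 -1.e+00] 0.12448445406252782 [-0.6  0.7 -2.2]
[-216.67246308  104.07165381   -1.52481774]
scene 85 [ 562.71465752 -365.08593306    2.55393542] ((548.6796264648438, -380.81982421875), (112.43193054199219, 109.01367950439453), 68.96253204345703)
0.8 [392.4, 198.4] ((568.4960327148438, -387.25421142578125), (133.13697814941406, 130.8341827392578), 81.11390686035156)
0.17 [308.9, 185.2] ((559.5133666992188, -157.34124755859375), (92.33621978759766, 233.6705780029297), 78.94712829589844)
side 613 [ 586.71707897 -374.76660353    3.746287  ] ((570.3882446289062, -379.9593505859375), (123.4966049194336, 121.41412353515625), 82.00209045410156)
0.83 [286.6, 187.7] ((571.5538330078125, -387.70977783203125), (137.78216552734375, 126.26748657226562), 82.79669952392578)
```

View pics/w8.png

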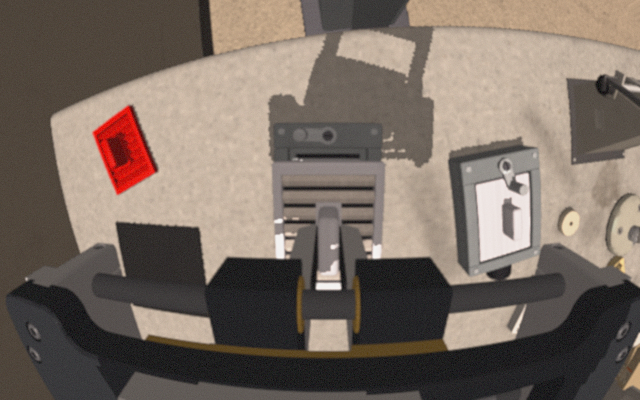

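View pics/scene8.png

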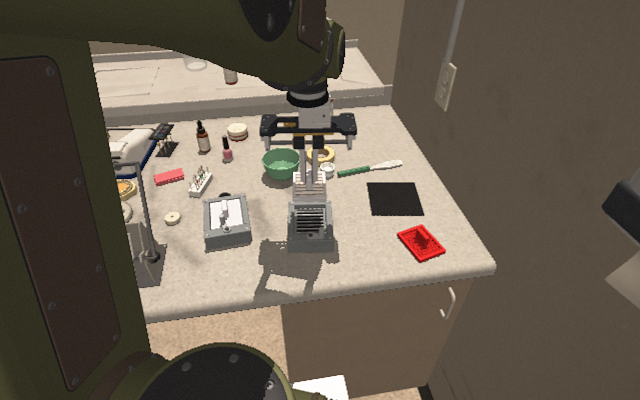

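Run:
```python
from h import *
pa=np.load('scene.npy',allow_pickle=True).item();X,o=world(pa)
for u,v in((445,100),(520,200),(480,250),(560,150),(630,200),(440,150),(470,262)): print(u,v,X[v,u].round(3),o[v,u])
pb=np.load('side.npy',allow_pickle=True).item();X,o=world(pb)
for u,v in((270,130),(350,130),(500,75),(515,40)): print(u,v,X[v,u].round(3),o[v,u])
```

```text
445 100 [ 0.691 -0.535  0.201] True
520 200 [ 0.344 -0.541  0.165] True
480 250 [ 0.367 -0.523 -0.001] True
560 150 [ 0.313 -0.539  0.3  ] True
630 200 [ 0.11  -0.432  0.384] True
440 150 [ 0.664 -0.541  0.068] True
470 262 [ 0.338 -0.485 -0.001] True
270 130 [ 0.648 -0.544  0.107] True
350 130 [ 0.407 -0.545  0.101] True
500 75 [ 0.01  -0.49   0.271] True
515 40 [ 0.015 -0.431  0.372] True
```

>>> move_arm([
  [-20,10,0,0,5],
  [-35,17,0,0,5],
  [-35,17,0,0,5],
  [-35,17,0,0,5],
  [-35,17,0,0,5],
  [-35,17,0,0,5],
  [-24,14,0,0,5],
  [0,0,20,0,5],
  [0,0,20,0,5],
  [0,0,0,0,5],
  [0,0,0,0,5],
  [0,0,0,0,5],
])

```text
t: 13.85
position: [0.5703, -0.3861, 0.1105]
eef_rot: [[0.137, 0.991, 0.001], [0.991, -0.137, -0.001], [-0.001, 0.001, -1.0]]
force: [0.3, -0.2, -0.8]
width: 0.129
```

```bash
python3 chk.py .5695 -.3865 .021 w9
python3 - <<'E'
from h import *
import pickle
s,p=pickle.load(open('w9.pkl','rb'));X,o=wworld(p,s)
m=o&(abs(X[...,2])<.012)&(p['color'].max(-1)<60)&(X[...,0]>.45)&(X[...,0]<.68)&(X[...,1]<-.29)&(X[...,1]>-.48)
q=X[m]*1000;print(len(q),np.median(q,0))
for d in r.outline_of('mat',p)[:2]:
    g=d['region']&o&(abs(X[...,2]-.001)<.015);q=X[g]*1000;print(d['confidence'],d['xy'],q.min(0),q.max(0),cv2.minAreaRect(q[:,:2].astype(np.float32)) if len(q) else 0)
for n in('scene','side'):
    c=r.read_camera(n);save(n+'9',c['color'])
E
```

```text
13.85 [ 0.5703 -0.3861  0.1105] yaw 82.12 [ 1.1e-03 -9.0e-04 -1.0e+00] 0.1286977959291137 [ 0.3 -0.2 -0.8]
[-0.46715831 -0.8563448  89.47098013]
5688 [ 525.95597393 -382.42831955    1.998488  ]
0.9 [325.4, 154.4] [ 495.92038886 -460.0975982    -2.64444298] [ 641.96578792 -311.65248199    4.74396887] ((569.8124389648438, -385.90106201171875), (131.8917694091797, 131.80198669433594), 80.26318359375)
```

View pics/w9.png

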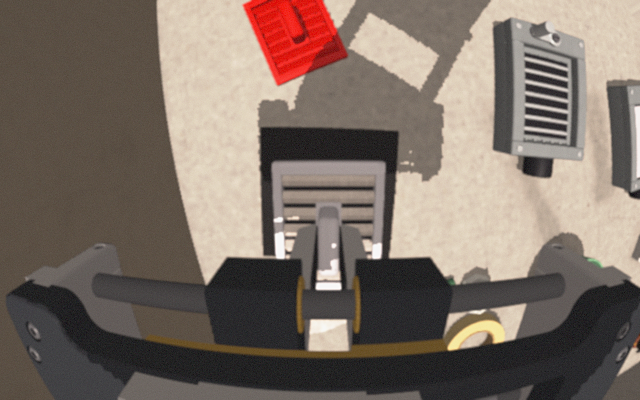

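View pics/side9.png

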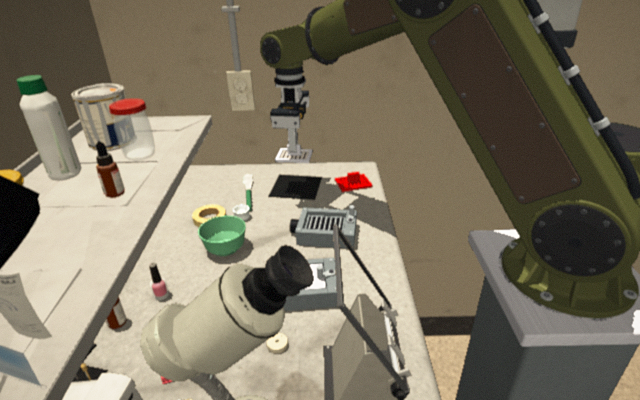

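>>> move_arm([
  [0,0,30,0,5],
  [0,0,25,0,5],
  [0,0,15,0,5],
  [0,0,8,0,5],
  [0,0,4,0,5],
  [0,0,2,0,5],
  [0,0,1,0,5],
  [0,0,1,0,5],
  [0,0,0,0,5],
  [0,0,0,0,5],
])

```text
t: 15.3
position: [0.57, -0.3862, 0.0236]
eef_rot: [[0.137, 0.991, 0.0], [0.991, -0.137, -0.0], [-0.0, 0.0, -1.0]]
force: [1.4, -0.2, -1.2]
width: 0.126
```

>>> move_arm([
  [0,0,1,0,5],
  [0,0,0,0,5],
  [0,0,1,0,5],
  [0,0,0,0,5],
  [0,0,0,0,5],
])

```text
t: 15.92
position: [0.57, -0.3861, 0.0214]
eef_rot: [[0.137, 0.991, -0.0], [0.991, -0.137, 0.0], [0.0, -0.0, -1.0]]
force: [0.5, -0.7, -0.5]
width: 0.122
```

>>> move_arm([
  [0,0,0.7,0,5],
  [0,0,0,0,5],
  [0,0,0.5,0,5],
  [0,0,0,0,5],
])

```text
t: 16.42
position: [0.57, -0.3862, 0.0205]
eef_rot: [[0.137, 0.991, 0.0], [0.991, -0.137, -0.0], [-0.0, 0.0, -1.0]]
force: [-1.6, 0.5, 1.3]
width: 0.122
```

>>> move_arm([
  [0,0,0.5,0,5],
  [0,0,0,0,5],
  [0,0,0,0,5],
])

```text
t: 16.8
position: [0.5701, -0.3862, 0.0205]
eef_rot: [[0.137, 0.991, 0.0], [0.991, -0.137, -0.0], [-0.0, 0.0, -1.0]]
force: [-3.4, 2.8, 5.6]
width: 0.127
```

Contact is clear: 5.6 N, and the height has stopped falling. Opening a little and withdrawing.

>>> move_arm([
  [0,0,0,0,16],
  [0,0,0,0,24],
  [0,0,0,0,32],
  [0,0,0,0,36],
  [0,0,0,0,36],
  [0,0,-10,0,36],
  [0,0,-30,0,36],
  [0,0,-50,0,36],
  [0,-50,-50,0,36],
  [0,-50,0,0,36],
  [0,0,0,0,36],
])

```text
t: 18.18
position: [0.4745, -0.373, 0.1553]
eef_rot: [[0.139, 0.99, 0.0], [0.99, -0.139, -0.0], [-0.0, 0.0, -1.0]]
force: [0.5, -0.3, 0.5]
width: 0.384
```

```bash
python3 chk.py .5695 -.3865 .021 w10
python3 - <<'E'
from h import *
import pickle
s,p=pickle.load(open('w10.pkl','rb'));X,o=wworld(p,s);z=X[...,2]
near=o&(np.hypot(X[...,0]-.57,X[...,1]+.386)<.075)
for nm,m in(('panel',near&(z>.0075)&(z<.02)),('rib',near&(z>.03)&(z<.05))):
    q=X[m]*1000;print(nm,len(q),q.mean(0),cv2.minAreaRect(q[:,:2].astype(np.float32)))
q=X[near&(z>.0075)&(z<.02)];A=np.c_[q[:,:2],np.ones(len(q))];print('plane',np.linalg.lstsq(A,q[:,2],rcond=None)[0])
for d in r.outline_of('mat',p)[:1]:
    q=X[d['region']&o&(z<.0075)]*1000;print('mat',cv2.minAreaRect(q[:,:2].astype(np.float32)))
c=r.read_camera('scene');save('scene10',c['color'])
E
```

```text
18.175 [ 0.4745 -0.373   0.1553] yaw 82.01 [ 3.e-04 -4.e-04 -1.e+00] 0.3838649844994114 [ 0.5 -0.3  0.5]
[-8.54856917e-02  9.59158538e+01  1.34354567e+02]
panel 2376 [ 555.77501807 -383.92250814   10.73066653] ((559.41650390625, -384.05560302734375), (70.48271179199219, 70.27154541015625), 82.07389068603516)
rib 270 [ 563.72081291 -384.06433804   37.87405697] ((565.2335205078125, -384.1992492675781), (10.941346168518066, 28.590383529663086), 81.83546447753906)
plane [-1.13360744e-02 -1.45402771e-06  1.70304152e-02]
mat ((552.91064453125, -383.21246337890625), (131.4208526611328, 97.05091857910156), 81.1806411743164)
```

View pics/w10.png

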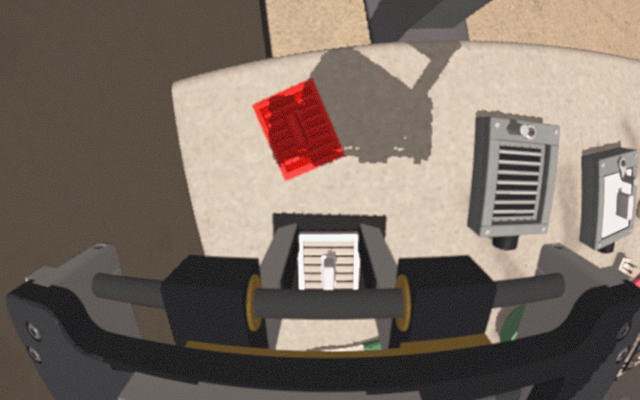

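View pics/scene10.png

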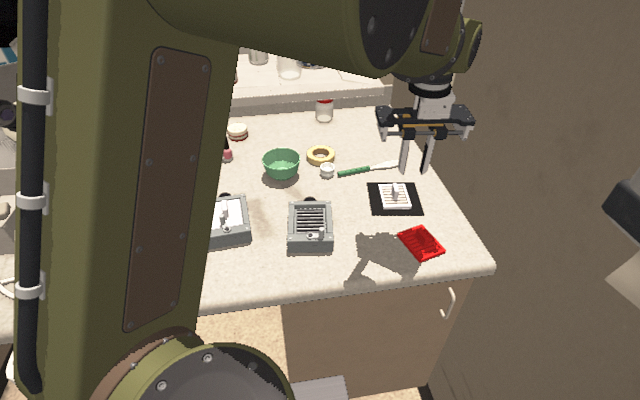

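```bash
python3 -c "
from plant import r
print(r.sign_off())"
```

```text
the job is handed in; nothing more can be done
None
```

The filter panel is out of its box and lying flat, rib up, in the middle of the black mat; I handed the job in at about 18 s.

I gripped the thumb post of the filter box's tab and swung it a quarter turn clockwise, to about -1.57 rad. I then lifted the panel straight out by its rib and lowered it until the wrist read about 5.6 N of contact. After that I opened the fingers and backed off.

**Last checks:**
- **Position:** the panel sits within about 1–2 mm of the mat centre. This comes from the gripper's position at release and the sideways fits in the last wrist picture.
- **Flatness:** the panel's top face is tilted by about 0.6°, within depth error. Its height matches a panel resting on the mat.
- **Everything else:** the tab was still aside. The smooth cover plate and the red look-alike were not touched.
- **Limits:** forces read after each move stayed under 10 N, and the robot was clear of everything at hand-in.

**What did not fully agree:**
- In the last wrist picture the fingers hid the far edges of the panel and mat. Their lengthwise fits came out too short, so I did not use them.
- Depth heights at the boxes read about 2 mm low, which is within the stated calibration.

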